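Sweep the counted nuts off the tray into the bin

TASK

The nuts lying on the counting tray have been counted: push the slide gate of the tray's spout fully open, sweep all three nuts through the spout with your fingertips so that they drop into the bin below, then push the gate fully shut again for the next batch. Push and slide only: nothing is to be picked up. Leave the sample bolt standing where it is on the tray, and do not shift the bin or the things around.

Things in the scene. Friction and masses are not known exactly. Their poses are not given: they have to be found in the camera images.
- tray: grey sheet-steel counting tray on four short legs, fixed to the bench; origin on the bench under its middle, z up, its spout end points along its +y. Its floor is 100 mm up, 190 mm wide (x +-95 mm), and runs from y = -95 mm to a free edge at y = +88 mm. Walls 3 mm thick, 22 mm above the floor, stand at x = +-95, y = -95 and y = +77 to +80 mm
- tray_floor (a point): point on the tray's floor above its origin (0, 0, 100 mm in the tray's axes). The end wall at y = +77 to +80 mm has a 64 mm wide opening, tray x from -17 to +47 mm, closed by the gate. Two straight fences of wall height lead to it, from (-95, 20) to (-17, 78) mm and from (95, 36) to (47, 78) mm
- tray_spout (a point): middle of the floor's free edge in the spout, at floor height: tray x = +15, y = +88, z = 100 mm. Past it is the open drop hole, 64 mm wide (x) and 47 mm long (y 88 to 135 mm), between 20 mm high cheeks and a front apron; a nut pushed over the edge falls into the bin
- gate (a joint): slide gate of the spout, in m: 0 is shut, 0.068 is fully open; it slides along the tray's -x, stays where it is left and needs about 2 N to push. Aluminium plate 74 mm wide just outside the end wall. It may start a little ajar
- gate_grip (a point): middle of the gate's black grip, an upright block 12 mm along the tray's x, 28 mm along the tray's y and 26 mm high, above the walls: its centre is 141.5 mm above the bench (from 128 to 154 mm); it moves with the gate, at tray x = +15 mm minus the joint value, y = +93.5 mm
- nut_a: dark steel hex nut lying flat on the tray floor, 24 mm across flats, 28 mm across corners, 14 mm high, 35 g; origin at the centre of its underside
- nut_b: a second nut, the same
- nut_c: a third nut, the same
- bolt_b: steel hex bolt standing upright on its head on the tray floor, 54 mm high, head 20 mm wide, 70 g, easily tipped; origin under its head; its z axis is up. To be left standing
- bin_red_a: red plastic hopper bin standing loose on the bench, partly under the tray and spout; 136 x 98 mm, 67 mm high, open top, floor 2 mm thick; origin under its middle, its low front (31 mm high) at its -x, which points along the tray's +y; inside it measures about 117 mm (x -51 to +66 mm) by 94 mm
- swivel_stool: fixed obstacle: black stool standing on the bench to the robot's right of the tray; origin on the bench under its seat. Its four feet stand 275 mm from that point at 45, 135, 225 and 315 degrees in its own axes, rise straight for 210 mm, then lean in to the post; a foot ring runs between them
- stool_3: fixed obstacle: grey stool standing on the bench beyond the tray; origin on the bench under its seat. Its four round legs, 28 mm thick, stand 245 mm from that point at 45, 135, 225 and 315 degrees in its own axes and lean in to 155 mm at the seat, 750 mm up
- wax_tin: bystander: round brown tin lying flat on the bench, 70 mm wide, 30 mm high
- tape_measure: bystander: yellow pocket tape measure, 36 x 89 x 65 mm
- tape_1: bystander: roll of pale tape lying flat on the bench, 100 mm wide, 25 mm high

How it is judged:
On the way, in this order (a step that is already met when the one before it is completed fails the run):
1. the gate has been pushed fully open (value of joint gate above 0.06 m), for 0.2 s.
2. all three nuts have dropped into the bin (x of nut_a in the frame of bin_red_a between -0.058 and 0.066 m and y of nut_a in the frame of bin_red_a between -0.047 and 0.047 m and height (world z) of each of nut_a, nut_b, nut_c below 0.055 m and x of nut_b in the frame of bin_red_a between -0.058 and 0.066 m and y of nut_b in the frame of bin_red_a between -0.047 and 0.047 m and x of nut_c in the frame of bin_red_a between -0.058 and 0.066 m and y of nut_c in the frame of bin_red_a between -0.047 and 0.047 m), for 0.2 s.
3. the gate has been pushed fully shut (value of joint gate below 0.004 m), for 0.2 s.
At the end, for the whole second after the job is handed in: all three nuts lie at rest inside the bin; the gate is shut to within 4 mm; the sample bolt stands upright within 20 mm of where it was; the bin, the tin, the tape measure and the tape roll are within 20 mm of where they stood (all of step 2 and linear speed of each of nut_a, nut_b, nut_c below 0.02 m/s and value of joint gate below 0.004 m and angle between bolt_b's own z axis and vertical below 0.15 rad and distance of each of bolt_b, bin_red_a, wax_tin, tape_measure, tape_1 from where it was at the start of the episode below 0.02 m); the robot touches nothing.
It fails at once if a nut is picked up off the tray's floor instead of being swept (height (world z) of any of nut_a, nut_b, nut_c above 0.115 m).
It fails at once if a nut is carried out over the drop hole instead of being pushed over the edge ((y of nut_a in the frame of tray above 0.11 m and height (world z) of nut_a above 0.1 m) or (y of nut_b in the frame of tray above 0.11 m and height (world z) of nut_b above 0.1 m) or (y of nut_c in the frame of tray above 0.11 m and height (world z) of nut_c above 0.1 m)).
It fails at once if the sample bolt is lifted, knocked over or pushed away (height (world z) of bolt_b above 0.112 m or angle between bolt_b's own z axis and vertical above 0.35 rad or distance of bolt_b from where it was at the start of the episode above 0.025 m).
It fails at once if the bin is lifted or shifted (height (world z) of bin_red_a above 0.015 m or distance of bin_red_a from where it was at the start of the episode above 0.025 m).
It fails at once if a bystander is shifted (distance of any of wax_tin, tape_measure, tape_1 from where it was at the start of the episode above 0.025 m).
It also fails if it takes over 64 s, if anything falls off the work surface, if the arm or the gripper's body presses on something with over 40 N, if the wrist force passes 120 N, or if a joint passes its speed limit or range.

ROBOT

A 6-joint arm with a two-finger parallel gripper is mounted at the origin on a cart in front of the work surface, level with it; the furniture and walls round the work are solid. World frame = base frame: x ahead of the robot, y to its left, z up, the work surface at z = 0. Lengths are in m, angles in rad, forces in N, time in s.
With the tool pointing down it reaches from about 0.35 to 0.975 m from the base axis. Payload 4.9 kg.
Tool frame: the origin (TCP) lies at the very end of the fingers, on their centre line; the grasp point (between the pads) lies 19 mm behind it; z points along the fingers, y is the line along which they close (so a half turn about z gives the same grasp; the last joint's range is limited). The gripper opens to 85 mm and grips with 20 to 120 N. Pads are 22 mm wide; open, the fingers measure 114 mm over their backs; the gripper's body (76 mm by 85 mm) begins 54 mm behind the grasp point. The pads swing forward as they close: fully open they stand 13 mm farther back than shut.
Start: joints at [1.174, 0.053, 1.613, -0, 1.476, -0.119], TCP at [0.171, 0.601, 0.231] pointing down, gripper open.
Joint ranges: [-3.01, 3.01], [-1.01, 2.22], [0.06, 2.58], [-1.02, 4.17], [0.09, 2.62], [-3.14, 3.14]. Speed limits (rad/s): [2.57, 2.57, 3.14, 3.14, 3.14, 3.14].

INTERFACE

Orientations are given as a unit quaternion [w, x, y, z].
In Python, from plant import state, optics, ticket, nets gives the robot as it stands. The module is installed in compiled form; this text tells all that it offers.
- The arm moves only by the shell command python3 -m inch 'ROWS' [OPENING]. ROWS is JSON, a list of rows, each an object of numbers: "dx", "dy", "dz": the shift along the tool's x, y, z as a fraction of full scale; "rx", "ry", "rz": the turn, a rotation vector about the tool's x, y, z as a fraction of full scale. In form: [{"dx": .., "dy": .., "dz": .., "rx": .., "ry": .., "rz": ..}, ...]. A call has 1 to 5 rows; each row is the pose to reach, as a shift and turn from the pose commanded when the call began, along the tool's axes at that moment; what a row does not reach only later rows make up. Full scale, the value 1, is 0.8 m for a shift and 1.5 rad for a turn. A row lasts 1/10 s, in which the tool goes at most 50 mm and 8.59 degrees, less where a joint would pass 70% of its speed; a pose out of reach is approached as far as the arm can. A call with a number of a shift or a turn outside -1 to 1 is refused whole. A call with a gripper value outside its range is refused whole. OPENING is the opening, from -1 (shut) to 1 (fully open), set as the call begins (- or left out, the last holds). The fingers move at their own pace and stop on an object; the grip force is fixed at half the most. Time passes only in rows, so rows that repeat a pose let the fingers close. It gives the time, the measured TCP pose, the force, the opening and the grip force at its end, in the units of the state.
- state(): the state, without advancing time (a new reading comes with each control period).
- optics.grab_frame(name): name is "side" or "top" or "wrist"; returns the picture (400x640x3 uint8, red, green, blue); there is no depth.
- optics.camera_info(name): a dict with "fx", "fy", "cx", "cy" (pixels), "R" (3x3) and "t" (3): a world point X has camera coordinates R X + t. Camera axes: x right, y down, z forward; pixel columns grow to the right and rows downward; lengths in m; the calibration is good to about 2 mm. A picture is of the moment at which its call begins: read the wrist's pose just before it. camera_info takes no time and is no camera call; for the wrist camera it gives the pose at the moment of the call.
- ticket.job_done(): hands the job in; it is judged then, once.
Trained networks look in the newest picture that a camera, given by its name, has taken for a name from the list of things; names that differ only in an ending like _2 or _b are one class to them, and where a whole thing is asked for, a point or a joint stands for the part that bears it (a point fixed in the world has none). Each returns a list of dicts, best first, with "confidence" (0 to 1); they miss things now and then, are a little off and sometimes report something else, mostly with a low value. They report only what shows in the picture. A call takes as long as a camera call.
- nets.boxes_of(camera, name): "bbox" ([centre column, centre row, width, height] in pixels, round what is visible of it).
- nets.outline_of(camera, name): "pixels" (400x640 bool, what is visible of it) and "bbox" ([centre column, centre row, width, height] in pixels, round what is visible of it).
The state is a dict: "time": time; "joint_pos": joint angles; "joint_vel": joint speeds; "joint_efforts": joint torques, N m; "tool_pos": TCP position; "tool_rot": TCP orientation; "contact_force": force on the tool from outside, world axes, zero at the start; "ft_torque": the same for the moment, N m; "gripper_width": opening from 0.0 (shut) to 1.0 (fully open); "grasp_force": force on a finger pad.
Only numpy, scipy, OpenCV 4.12 (cv2) and the standard library are available. Lean on these libraries where they do the work, as an engineer would, in place of code of your own. Each camera call takes 0.05 s, during which the arm holds its last target. There are 200 camera calls.

## Working session

There is one attempt and no reset: what is moved stays moved. The work goes in short steps, Python scripts to look and compute and a shell command to move; the robot and the scene stay as the last step left them, time stands still between calls to the robot, and variables do not carry over. Pictures are saved under pics/ and viewed, at most 10 in all, crops included, and the job is handed in when it is done.

```bash
mkdir -p pics; python3 - <<'E'
from plant import state, optics, nets
import cv2,numpy as np
s=state();print(s)
for c in ["top","side","wrist"]:
    im=optics.grab_frame(c);cv2.imwrite(f"pics/{c}0.png",im[:,:,::-1]);np.save(f"pics/{c}0.npy",im)
    i=optics.camera_info(c);print(c,{k:np.round(v,4).tolist() for k,v in i.items()})
    for n in ["tray","gate_grip","nut_a","bolt_b","bin_red_a"]:
        print(n,[(round(d["confidence"],2),np.round(d["bbox"]).tolist()) for d in nets.boxes_of(c,n)][:5])
E
```

```text
{'time': 0.0, 'joint_pos': array([ 1.17400873e+00,  5.33827249e-02,  1.61429642e+00, -2.11766569e-05,
        1.47596729e+00, -1.18962204e-01]), 'joint_vel': array([-0.00042275,  0.00110492, -0.00069449,  0.00166048,  0.00086166,
       -0.00023516]), 'joint_efforts': array([-2.87207724e-03, -3.93684411e+01, -3.70173383e+01, -2.89749187e-04,
        7.20647833e-03,  3.81323090e-06]), 'tool_pos': array([0.17115855, 0.60046669, 0.23004552]), 'tool_rot': array([-2.51692247e-04,  1.38465293e-01,  9.90366754e-01, -9.95621006e-04]), 'contact_force': array([ 0.37543979,  0.2304149 , -0.42861302]), 'ft_torque': array([-0.02988774,  0.00774157,  0.02692561]), 'grasp_force': 0.0, 'gripper_width': 1.0002693614714289}
top {'fx': 413.0863, 'fy': 413.0863, 'cx': 326.8002, 'cy': 206.3555, 'R': [[0.0227, -0.9997, -0.0123], [-0.9951, -0.0214, -0.0964], [0.0961, 0.0144, -0.9953]], 't': [-0.1054, 0.5394, 1.4213]}
tray [(0.74, [334.0, 208.0, 70.0, 63.0])]
gate_grip [(0.48, [328.0, 236.0, 4.0, 6.0])]
nut_a []
bolt_b []
bin_red_a [(0.56, [322.0, 248.0, 32.0, 23.0])]
side {'fx': 508.5023, 'fy': 508.5023, 'cx': 316.2945, 'cy': 199.6027, 'R': [[0.4942, -0.8693, 0.008], [-0.7474, -0.4296, -0.5069], [0.4441, 0.2445, -0.862]], 't': [-0.3442, 0.4148, 1.2814]}
tray [(0.85, [327.0, 214.0, 103.0, 101.0])]
gate_grip [(0.67, [304.0, 227.0, 18.0, 15.0])]
nut_a [(0.61, [319.0, 190.0, 11.0, 9.0]), (0.55, [318.0, 209.0, 7.0, 8.0])]
bolt_b [(0.63, [344.0, 205.0, 8.0, 14.0])]
bin_red_a [(0.85, [293.0, 247.0, 52.0, 47.0])]
wrist {'fx': 331.8566, 'fy': 331.8566, 'cx': 313.5213, 'cy': 200.5648, 'R': [[0.2745, 0.9616, 0.001], [0.9258, -0.2646, 0.2698], [0.2597, -0.0731, -0.9629]], 't': [-0.6246, -0.0341, 0.3775]}
tray []
gate_grip []
nut_a []
bolt_b []
bin_red_a []
```

```bash
python3 - <<'E'
import cv2
t=cv2.imread("pics/top0.png")[150:290,250:420];s=cv2.imread("pics/side0.png")[140:290,240:420]
t=cv2.resize(t,None,fx=4,fy=4,interpolation=2);s=cv2.resize(s,None,fx=4,fy=4,interpolation=2)
cv2.imwrite("pics/t1.png",t);cv2.imwrite("pics/s1.png",s)
E
```

```text
(no output)
```

View pics/t1.png

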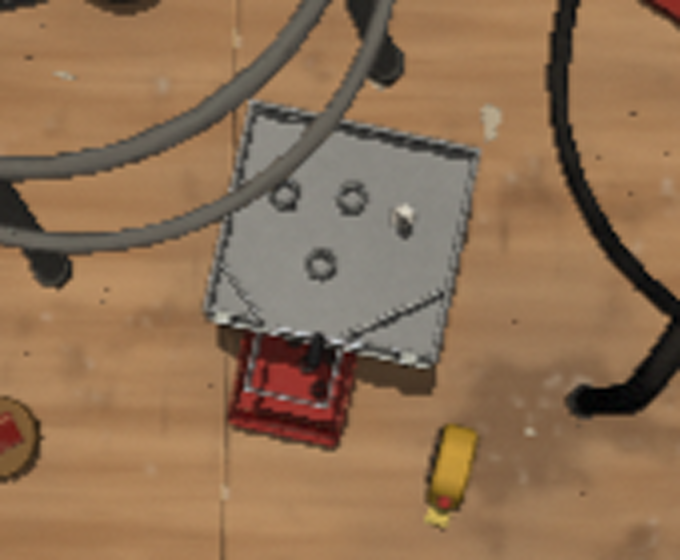

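View pics/s1.png

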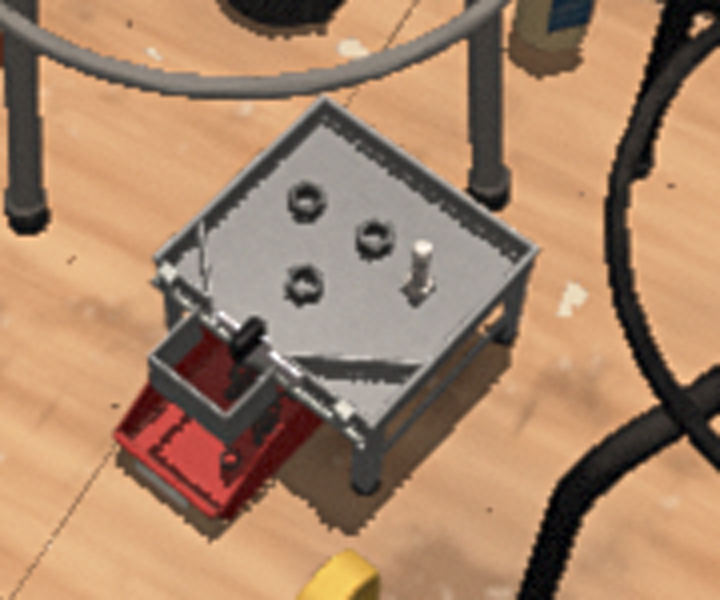

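View pics/side0.png

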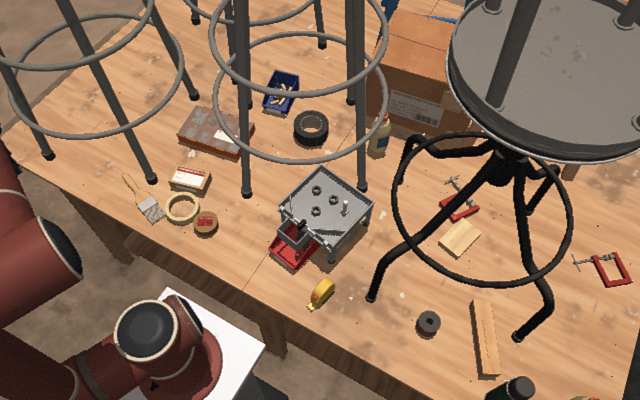

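The views show the tray with its spout toward the robot. The nuts are in the top crop at (285,193), (352,198) and (321,264), the bolt is on the right at (404,225), and the grip is at about (318,350). stool_3's foot ring passes over the far-left part of the tray. Next I fit the poses.

```bash
cat > h.py <<'E'
import numpy as np
from plant import optics
from scipy.optimize import least_squares
def proj(i,P):
    P=np.atleast_2d(P);c=P@np.array(i["R"]).T+np.array(i["t"])
    return np.c_[i["fx"]*c[:,0]/c[:,2]+i["cx"],i["fy"]*c[:,1]/c[:,2]+i["cy"]]
def onplane(i,p,z):
    R=np.array(i["R"]);C=-R.T@np.array(i["t"]);d=R.T@[(p[0]-i["cx"])/i["fx"],(p[1]-i["cy"])/i["fy"],1]
    return C+d*(z-C[2])/d[2]
def tri(obs):
    f=lambda X:np.concatenate([proj(i,X)[0]-p for i,p in obs])
    r=least_squares(f,[.6,0,.1]);return r.x,np.abs(r.fun).max()
def T2W(p,P):
    c,s=np.cos(p[2]),np.sin(p[2]);P=np.atleast_2d(np.array(P,float));return np.c_[p[0]+c*P[:,0]-s*P[:,1],p[1]+s*P[:,0]+c*P[:,1],P[:,2]]
def W2T(p,P):
    c,s=np.cos(p[2]),np.sin(p[2]);d=np.atleast_2d(P)-[p[0],p[1],0];return np.c_[c*d[:,0]+s*d[:,1],-s*d[:,0]+c*d[:,1],d[:,2]]
E
python3 - <<'E'
from h import *
np.set_printoptions(precision=4,suppress=True)
t,s=[optics.camera_info(c) for c in("top","side")]
ct=lambda u,v:np.array([u/4+250-.4,v/4+150-.4]); cs=lambda u,v:np.array([u/4+240-.4,v/4+140-.4])
# tray corners: FL(95,-95) FR(-95,-95) NL(95,80) NR(-95,80)
cor=np.array([[95,-95,122],[-95,-95,122],[96,80,122],[-96,80,122]])/1e3
ot=np.array([ct(250,102),ct(480,152),ct(207,318),ct(433,367)]);os_=np.array([cs(324,100),cs(537,250),cs(155,258),cs(366,445)])
f=lambda p:np.r_[(proj(t,T2W(p,cor))-ot).ravel(),(proj(s,T2W(p,cor))-os_).ravel()]
r=least_squares(f,[.6,-.1,1.4]);p=r.x;print("tray",p,np.degrees(p[2]));print(r.fun.reshape(-1,2))
np.save("tray.npy",p)
for n,a,b in [("nutL",ct(285,194),cs(307,202)),("nutR",ct(352,199),cs(374,240)),("nutN",ct(321,264),cs(304,285)),("bolttop",ct(404,215),cs(423,248)),("grip",ct(316,345),cs(247,340))]:
    X,e=tri([(t,a),(s,b)]);print(n,X,"res",e,"tray",W2T(p,X)*1e3)
# stool feet
for n,a,b in [("f1",ct(388,72),cs(489,195)),("f2",ct(52,272),cs(27,220))]:
    print(n,onplane(t,a,.01),onplane(s,b,.01))
E
```

```text
tray [ 0.5195 -0.1227  1.3713] 78.57024709200859
[[ 1.2599  0.9952]
 [ 0.2537  1.005 ]
 [-0.3015 -1.192 ]
 [ 0.9119 -0.4024]
 [-0.4885  0.4436]
 [-0.8674  1.1595]
 [-0.7535  0.869 ]
 [ 0.6539 -3.3539]]
nutL [ 0.5614 -0.0752  0.1065] res 0.26340718257915796 tray [[ 54.8397 -31.6846 106.5285]]
nutR [ 0.5584 -0.1305  0.1055] res 0.18563203744201928 tray [[  0.0438 -39.6637 105.524 ]]
nutN [ 0.5039 -0.1059  0.1044] res 0.15634929949271736 tray [[ 13.341   18.5965 104.3886]]
bolttop [ 0.5416 -0.1731  0.1556] res 0.675423992683136 tray [[-45.0211 -31.7239 155.6375]]
grip [ 0.4357 -0.1025  0.1333] res 0.17389226289037651 tray [[  3.211   86.1422 133.2849]]
f1 [ 0.6836 -0.1608  0.01  ] [ 0.6877 -0.1635  0.01  ]
f2 [0.4983 0.1329 0.01  ] [0.4953 0.1268 0.01  ]
```

View pics/top0.png

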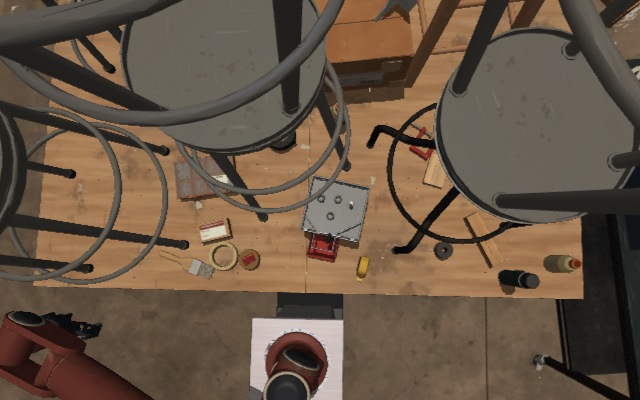

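```bash
python3 - <<'E'
from h import *
np.set_printoptions(precision=3,suppress=True)
t,s=[optics.camera_info(c) for c in("top","side")]
ct=lambda u,v:np.array([u/4+250-.4,v/4+150-.4]); cs=lambda u,v:np.array([u/4+240-.4,v/4+140-.4])
A=[ct(*q) for q in[(380,40),(365,75),(300,155),(200,212),(100,240),(20,236)]];B=[ct(*q) for q in[(320,5),(270,70),(200,120),(100,160),(10,168)]]
S=[cs(*q) for q in[(20,35),(100,75),(230,92),(350,78),(450,45),(500,8)]]
def res(q,I,pts,w):
    # q: cx,cy,z,r
    return [np.hypot(*(onplane(i,p,q[2])[:2]-q[:2]))-q[3] for i,P in zip(I,pts) for p in P]
for nm,X in(("outer",A),("inner",B)):
    r=least_squares(lambda q:np.r_[res(q,[t,s],[X,S],1),(q[:2]-[.737,.078])*.3,(q[3]-.245+.12*q[2])*.3],[.737,.078,.3,.2]);print(nm,r.x,np.array(r.fun))
p=np.load("tray.npy")
cor=np.array([[95,-95,122],[-95,-95,122],[96,80,122],[-96,80,122]])/1e3
im={c:np.load(f"pics/{c}0.npy").copy() for c in("top","side")}
print(proj(s,T2W(p,cor))*4-[960,560],proj(t,T2W(p,cor))*4-[1000,600])
E
```

```text
outer [0.742 0.076 0.242 0.235] [ 0.002  0.002 -0.    -0.004 -0.     0.001  0.002  0.003 -0.003 -0.003
  0.002  0.001  0.001 -0.001  0.006]
inner [0.806 0.115 0.121 0.23 ] [ 0.003 -0.003 -0.009 -0.005  0.003  0.008  0.003 -0.006 -0.006  0.005
  0.008  0.021  0.011 -0.   ]
[[320.446 100.174]
 [531.931 253.038]
 [150.386 259.876]
 [367.016 429.984]] [[253.44  104.381]
 [479.415 154.42 ]
 [204.194 311.632]
 [435.048 363.79 ]]
```

```bash
cat > go.py <<'E'
# usage: go.py tx ty tz(mm, tray axes of TCP) tilt_deg -> fractions from present pose
import sys
from h import *
from plant import state
from scipy.spatial.transform import Rotation as Ro
def calc(x,y,z,tilt=0):
    p=np.load("tray.npy");s=state();q=s["tool_rot"];R0=Ro.from_quat(np.r_[q[1:],q[0]])
    W=T2W(p,[x/1e3,y/1e3,z/1e3])[0]
    a=p[2];ty=np.array([-np.sin(a),np.cos(a),0]);tx=np.array([np.cos(a),np.sin(a),0])
    R=Ro.from_matrix(np.c_[ty,tx,[0,0,-1]])*Ro.from_euler("y",-tilt,degrees=True)
    d=R0.inv().apply(W-s["tool_pos"])/.8; r=(R0.inv()*R).as_rotvec()/1.5
    print("t%.2f"%s["time"],"tray now",np.round(W2T(p,s["tool_pos"])[0]*1e3,1),"F",np.round(s["contact_force"],1),"w",round(s["gripper_width"],2))
    print('{"dx":%.4f,"dy":%.4f,"dz":%.4f,"rx":%.4f,"ry":%.4f,"rz":%.4f}'%(*d,*r),"dist %.3f rot %.0f"%(np.linalg.norm(d)*.8,np.degrees(np.linalg.norm(r)*1.5)))
if __name__=="__main__": calc(*map(float,sys.argv[1:]))
E
R1='x'
python3 -m inch '[{"dx":-0.12,"dy":-0.28,"dz":-0.1},{"dx":-0.12,"dy":-0.28,"dz":-0.1},{"dx":-0.12,"dy":-0.28,"dz":-0.1},{"dx":-0.12,"dy":-0.28,"dz":-0.1},{"dx":-0.12,"dy":-0.28,"dz":-0.1}]' -1
python3 go.py 15 130 300 0
```

```text
t0.90 tray now [640.4 484.6 231.3] F [-0.1 -1.4  0. ] w 1.0
{"dx":-0.5030,"dy":-0.7446,"dz":-0.0858,"rx":0.0000,"ry":0.0000,"rz":-0.0522} dist 0.722 rot 4validation failed for argument at $[0]...
```

```bash

python3 -m inch '[{"dx":-0.12,"dy":-0.28,"dz":-0.1,"rx":0,"ry":0,"rz":0},{"dx":-0.12,"dy":-0.28,"dz":-0.1,"rx":0,"ry":0,"rz":0},{"dx":-0.12,"dy":-0.28,"dz":-0.1,"rx":0,"ry":0,"rz":0},{"dx":-0.12,"dy":-0.28,"dz":-0.1,"rx":0,"ry":0,"rz":0},{"dx":-0.12,"dy":-0.28,"dz":-0.1,"rx":0,"ry":0,"rz":0}]' -1
python3 go.py 15 130 300 0
```

```text
time: 1.4
tool_pos: [0.2013, 0.3637, 0.3098]
tool_rot: [0.0, 0.138, 0.99, 0.0]
contact_force: [0.5, -0.7, 0.4]
gripper_width: 0.14
grasp_force: 0.0
t1.40 tray now [413.6 408.2 309.8] F [ 0.5 -0.7  0.4] w 0.14
{"dx":-0.3853,"dy":-0.4699,"dz":0.0124,"rx":0.0001,"ry":0.0003,"rz":-0.0516} dist 0.486 rot 4
```

```bash

python3 -m inch '[{"dx":-0.19,"dy":-0.235,"dz":0,"rx":0,"ry":0,"rz":-0.025},{"dx":-0.19,"dy":-0.235,"dz":0,"rx":0,"ry":0,"rz":-0.025},{"dx":-0.19,"dy":-0.235,"dz":0,"rx":0,"ry":0,"rz":-0.025},{"dx":-0.19,"dy":-0.235,"dz":0,"rx":0,"ry":0,"rz":-0.025},{"dx":-0.19,"dy":-0.235,"dz":0,"rx":0,"ry":0,"rz":-0.025}]' -1
python3 -m inch '[{"dx":-0.19,"dy":-0.235,"dz":0,"rx":0,"ry":0,"rz":-0.025},{"dx":-0.19,"dy":-0.235,"dz":0,"rx":0,"ry":0,"rz":-0.025},{"dx":-0.19,"dy":-0.235,"dz":0,"rx":0,"ry":0,"rz":-0.025},{"dx":-0.19,"dy":-0.235,"dz":0,"rx":0,"ry":0,"rz":-0.025},{"dx":-0.19,"dy":-0.235,"dz":0,"rx":0,"ry":0,"rz":-0.025}]' -1
cat > look.py <<'E'
import sys,cv2
from h import *
from plant import optics,nets,state
n=sys.argv[1]
im=optics.grab_frame("wrist");i=optics.camera_info("wrist");cv2.imwrite(f"pics/{n}.png",im[:,:,::-1]);np.save(f"pics/{n}_i.npy",i,allow_pickle=True)
p=np.load("tray.npy");np.set_printoptions(precision=1,suppress=True)
for k,z in [("nut_a",.107),("gate_grip",.1415),("bolt_b",.127),("bin_red_a",.03)]:
    for d in nets.boxes_of("wrist",k)[:4]:
        b=d["bbox"];print(k,round(d["confidence"],2),np.array(b),"tray",W2T(p,onplane(i,b[:2],z))[0]*1e3)
E
python3 look.py w1;python3 go.py 15 130 300 0
```

```text
time: 1.9
tool_pos: [0.2964, 0.1409, 0.3096]
tool_rot: [0.001, 0.12, 0.993, 0.0]
contact_force: [1.4, 0.3, 0.2]
gripper_width: -0.003
grasp_force: 0.0
time: 2.4
tool_pos: [0.3994, -0.0785, 0.3095]
tool_rot: [0.001, 0.102, 0.995, -0.0]
contact_force: [0.5, 1.5, 0.2]
gripper_width: -0.001
grasp_force: 0.0
gate_grip 0.59 [296.8 217.9  73.8  33.8] tray [ -2.   88.9 141.5]
bin_red_a 0.92 [309.9 168.8  80.9  81.3] tray [  9.8 117.5  30. ]
bin_red_a 0.64 [299.8 260.6 181.3 195. ] tray [ -5.9 -11.2  30. ]
bin_red_a 0.2 [297.9 217.8  65.9  30.9] tray [-7.1 51.4 30. ]
t2.65 tray now [ 22.2 127.6 309.3] F [-0.3 -0.6 -0.2] w 0.0
{"dx":0.0030,"dy":-0.0090,"dz":0.0116,"rx":0.0003,"ry":-0.0002,"rz":-0.0024} dist 0.012 rot 0
```

View pics/w1.png

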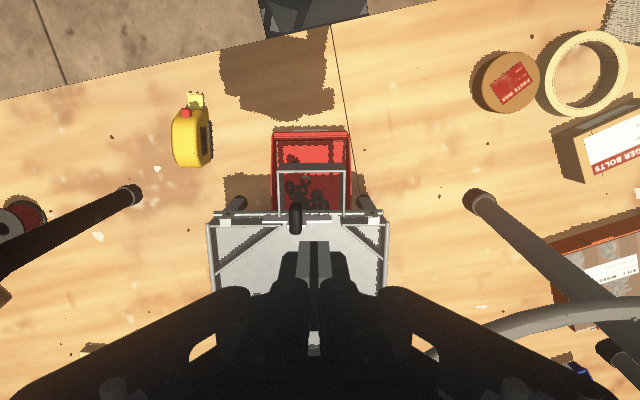

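The wrist view shows the spout frame at (278..345,170), end-wall corners near (208,213) and (387,211), the grip at (295,217), and bolts already lying in the bin. Next I enlarge it to refine the tray pose.

```bash
python3 - <<'E'
import cv2
from h import *
np.set_printoptions(precision=1,suppress=True)
w=cv2.imread("pics/w1.png");i=np.load("pics/w1_i.npy",allow_pickle=True).item();p=np.load("tray.npy")
cv2.imwrite("pics/w1c.png",cv2.resize(w[150:300,200:400],None,fx=4,fy=4,interpolation=cv2.INTER_NEAREST))
P=np.array([[96,80,122],[-96,80,122],[47,135,120],[-17,135,120],[47,78,122],[-17,78,122],[15,93.5,154],[95,36,122],[-95,20,122]])/1e3
print((proj(i,T2W(p,P))-[200,150])*4)
E
```

```text
[[766.9 276.8]
 [ 32.9 283.1]
 [581.9  68.8]
 [327.6  71.2]
 [579.1 285.7]
 [334.7 287.8]
 [456.1 269.6]
 [754.4 431.2]
 [ 57.5 490.2]]
```

View pics/w1c.png

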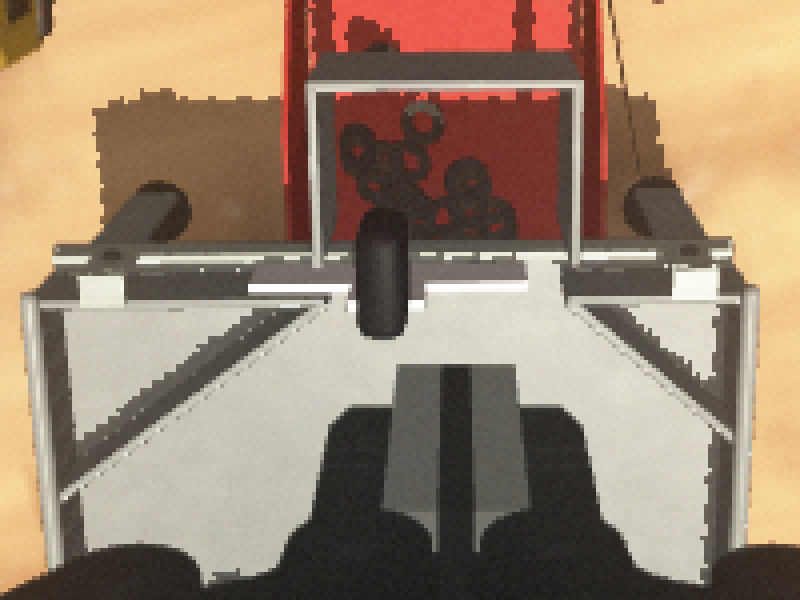

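```bash
python3 - <<'E'
from h import *
p=np.load("tray.npy");q=T2W(p,[-.002,-.0035,0])[0];p[:2]=q[:2];np.save("tray.npy",p);print(p)
E
python3 go.py 38 93.5 135 0
```

```text
[ 0.52249903 -0.12533058  1.37130951]
t2.65 tray now [ 24.2 131.1 309.3] F [-0.3 -0.6 -0.2] w 0.0
{"dx":-0.0470,"dy":0.0173,"dz":0.2178,"rx":0.0003,"ry":-0.0002,"rz":-0.0024} dist 0.179 rot 0
```

```bash

python3 -m inch '[{"dx":-0.047,"dy":0.0173,"dz":0.06,"rx":0,"ry":0,"rz":-0.0024},{"dx":-0.047,"dy":0.0173,"dz":0.12,"rx":0,"ry":0,"rz":-0.0024},{"dx":-0.047,"dy":0.0173,"dz":0.18,"rx":0,"ry":0,"rz":-0.0024},{"dx":-0.047,"dy":0.0173,"dz":0.218,"rx":0,"ry":0,"rz":-0.0024},{"dx":-0.047,"dy":0.0173,"dz":0.218,"rx":0,"ry":0,"rz":-0.0024}]' -1
python3 -m inch '[{"dx":0,"dy":-0.015,"dz":0,"rx":0,"ry":0,"rz":0},{"dx":0,"dy":-0.03,"dz":0,"rx":0,"ry":0,"rz":0},{"dx":0,"dy":-0.045,"dz":0,"rx":0,"ry":0,"rz":0},{"dx":0,"dy":-0.055,"dz":0,"rx":0,"ry":0,"rz":0},{"dx":0,"dy":-0.065,"dz":0,"rx":0,"ry":0,"rz":0}]' -1
python3 -m inch '[{"dx":0,"dy":-0.008,"dz":0,"rx":0,"ry":0,"rz":0},{"dx":0,"dy":-0.016,"dz":0,"rx":0,"ry":0,"rz":0},{"dx":0,"dy":-0.024,"dz":0,"rx":0,"ry":0,"rz":0},{"dx":0,"dy":-0.024,"dz":0,"rx":0,"ry":0,"rz":0}]' -1
python3 look.py w2; python3 go.py -32 93 135 0
```

```text
time: 3.15
tool_pos: [0.4343, -0.067, 0.129]
tool_rot: [-0.006, 0.098, 0.995, 0.001]
contact_force: [-1.0, -0.1, 0.2]
gripper_width: -0.0
grasp_force: 0.0
time: 3.65
tool_pos: [0.4293, -0.1223, 0.1367]
tool_rot: [0.002, 0.1, 0.995, -0.0]
contact_force: [0.7, 1.5, 0.8]
gripper_width: -0.002
grasp_force: 1.2
time: 4.05
tool_pos: [0.4254, -0.1364, 0.1352]
tool_rot: [0.001, 0.1, 0.995, 0.005]
contact_force: [3.7, 16.7, 5.8]
gripper_width: 0.003
grasp_force: 8.7
nut_a 0.59 [246.8 261.2  79.7  64.2] tray [-67.8  79.  107. ]
bin_red_a 0.9 [379.8 167.9 141.1 145.8] tray [ 20.4 118.   30. ]
t4.30 tray now [-30.1  93.  135.2] F [ 3.8 15.   5.8] w 0.01
{"dx":0.0000,"dy":-0.0024,"dz":0.0002,"rx":0.0060,"ry":0.0001,"rz":0.0006} dist 0.002 rot 1
```

```bash
cat > clr.py <<'E'
from h import *
from scipy.spatial.transform import Rotation as Ro
p=np.load("tray.npy")
a=np.linspace(0,2*np.pi,721);ring=np.c_[.742+.235*np.cos(a),.076+.235*np.sin(a),0*a+.242]
k=np.linspace(0,1,40)[:,None];f1=np.array([.686,-.162,0]);d=f1[:2]-[.742,.076];d/=np.linalg.norm(d)
leg=np.c_[f1[0]-d[0]*.054*k,f1[1]-d[1]*.054*k,.45*k]
bolt=T2W(p,np.c_[np.full(20,-.043),np.full(20,-.028),np.linspace(.1,.154,20)])
def clr(x,y,z,tilt,yaw):
    # yaw: deg, +: tool x turned from tray +y toward tray -x
    R=Ro.from_euler("z",np.degrees(p[2])+yaw,degrees=True)*Ro.from_matrix([[0,1,0],[1,0,0],[0,0,-1]])*Ro.from_euler("y",-tilt,degrees=True)
    T=T2W(p,[x/1e3,y/1e3,z/1e3])[0];o=[]
    for P,r in((ring,.009),(leg,.014),(bolt,.008)):
        q=R.inv().apply(P-T);t=-q[:,2]
        def box(hx,hy,t0,t1):
            e=np.c_[np.abs(q[:,0])-hx,np.abs(q[:,1])-hy,np.maximum(t0-t,t-t1)];return np.where((e<0).all(1),e.max(1),np.linalg.norm(np.maximum(e,0),axis=1))
        o.append(1e3*(min(box(.038,.0425,.073,.2).min(),box(.011,.022,0,.08).min(),box(.05,.05,.17,.35).min())-r))
    return np.round(o)
if __name__=="__main__":
    for nm,x,y in(("L",68,-52),("R",2,-62),("R+6",6,-62),("N",15,-6)):
        for yaw in(0,15,25,35):
            print(nm,yaw,[(t,clr(x,y,107,t,yaw).tolist()) for t in(0,10,20,30,40)])
    print((W2T(p,ring)*1e3)[[360+i*10 for i in range(0,16,1)]][:,:2].round().tolist())
E
python3 clr.py
```

```text
L 0 [(0, [-33.0, 53.0, 65.0]), (10, [-43.0, 78.0, 64.0]), (20, [-43.0, 92.0, 64.0]), (30, [-29.0, 98.0, 63.0]), (40, [-13.0, 99.0, 64.0])]
L 15 [(0, [-33.0, 41.0, 58.0]), (10, [-46.0, 69.0, 53.0]), (20, [-36.0, 82.0, 52.0]), (30, [-20.0, 94.0, 51.0]), (40, [-1.0, 95.0, 51.0])]
L 25 [(0, [-32.0, 37.0, 55.0]), (10, [-47.0, 64.0, 47.0]), (20, [-33.0, 76.0, 41.0]), (30, [-14.0, 88.0, 40.0]), (40, [7.0, 93.0, 40.0])]
L 35 [(0, [-31.0, 34.0, 55.0]), (10, [-47.0, 58.0, 43.0]), (20, [-29.0, 72.0, 34.0]), (30, [-8.0, 82.0, 28.0]), (40, [14.0, 92.0, 27.0])]
R 0 [(0, [-28.0, 43.0, 18.0]), (10, [-20.0, 67.0, 13.0]), (20, [-12.0, 82.0, 9.0]), (30, [1.0, 82.0, 7.0]), (40, [17.0, 84.0, 7.0])]
R 15 [(0, [-29.0, 46.0, 19.0]), (10, [-17.0, 68.0, 11.0]), (20, [-4.0, 80.0, 6.0]), (30, [13.0, 81.0, 2.0]), (40, [31.0, 82.0, 0.0])]
R 25 [(0, [-28.0, 44.0, 21.0]), (10, [-14.0, 65.0, 10.0]), (20, [2.0, 76.0, 4.0]), (30, [21.0, 77.0, -1.0]), (40, [39.0, 78.0, -4.0])]
R 35 [(0, [-27.0, 39.0, 22.0]), (10, [-10.0, 58.0, 11.0]), (20, [9.0, 72.0, 2.0]), (30, [29.0, 74.0, -3.0]), (40, [47.0, 75.0, -8.0])]
R+6 0 [(0
[... 636 characters left out ...]
 138.0, 30.0]), (40, [43.0, 140.0, 30.0])]
N 15 [(0, [-15.0, 97.0, 24.0]), (10, [1.0, 119.0, 26.0]), (20, [20.0, 133.0, 28.0]), (30, [38.0, 134.0, 32.0]), (40, [55.0, 135.0, 32.0])]
N 25 [(0, [-13.0, 90.0, 24.0]), (10, [7.0, 112.0, 24.0]), (20, [27.0, 126.0, 25.0]), (30, [45.0, 130.0, 28.0]), (40, [62.0, 132.0, 31.0])]
N 35 [(0, [-9.0, 83.0, 23.0]), (10, [13.0, 106.0, 22.0]), (20, [34.0, 119.0, 21.0]), (30, [52.0, 128.0, 22.0]), (40, [68.0, 129.0, 24.0])]
[[194.0, 55.0], [174.0, 50.0], [155.0, 44.0], [136.0, 35.0], [118.0, 25.0], [101.0, 14.0], [85.0, 1.0], [71.0, -13.0], [57.0, -29.0], [45.0, -45.0], [34.0, -63.0], [25.0, -81.0], [18.0, -100.0], [12.0, -120.0], [8.0, -140.0], [6.0, -161.0]]
```

```bash
cat > scan.py <<'E'
from clr import *
import math
print("R: tilt,yaw,x,(ring,leg,bolt)")
for t in(25,30,35,40,45):
    D=14+14*math.tan(math.radians(t))+11*math.cos(math.radians(t))+3;z=100+11*math.sin(math.radians(t))+3
    print(t,round(D),round(z),[(yw,dx,clr(2+dx+D*math.sin(math.radians(yw)),-36-D*math.cos(math.radians(yw)),z,t,yw)[[0,2]].tolist()) for yw in(-10,0,10,20) for dx in(0,5)])
print("L straddle")
for t in(15,25,35,45):
    z=100+11*math.sin(math.radians(t))+3
    print(t,[(yw,clr(52,-28,z,t,yw)[[0,2]].tolist()) for yw in(0,15,30,45)])
print("L at x=12 pulled")
for t in(15,25,35,45):
    D=14+14*math.tan(math.radians(t))+11*math.cos(math.radians(t))+3;z=100+11*math.sin(math.radians(t))+3
    print(t,[(yw,clr(12+D*math.sin(math.radians(yw)),-28-D*math.cos(math.radians(yw)),z,t,yw)[[0,2]].tolist()) for yw in(0,10,20)])
E
python3 scan.py
```

```text
R: tilt,yaw,x,(ring,leg,bolt)
25 33 108 [(-10, 0, [-11.0, 9.0]), (-10, 5, [-14.0, 11.0]), (0, 0, [-10.0, 6.0]), (0, 5, [-12.0, 7.0]), (10, 0, [-8.0, 2.0]), (10, 5, [-10.0, 3.0]), (20, 0, [-4.0, -1.0]), (20, 5, [-7.0, -1.0])]
30 35 108 [(-10, 0, [-7.0, 9.0]), (-10, 5, [-11.0, 11.0]), (0, 0, [-4.0, 5.0]), (0, 5, [-8.0, 6.0]), (10, 0, [-0.0, 0.0]), (10, 5, [-4.0, 2.0]), (20, 0, [5.0, -3.0]), (20, 5, [1.0, -4.0])]
35 36 109 [(-10, 0, [-3.0, 8.0]), (-10, 5, [-7.0, 10.0]), (0, 0, [2.0, 4.0]), (0, 5, [-2.0, 6.0]), (10, 0, [7.0, -1.0]), (10, 5, [4.0, 0.0]), (20, 0, [13.0, -5.0]), (20, 5, [10.0, -6.0])]
40 37 110 [(-10, 0, [3.0, 8.0]), (-10, 5, [-1.0, 10.0]), (0, 0, [9.0, 3.0]), (0, 5, [6.0, 5.0]), (10, 0, [15.0, -3.0]), (10, 5, [12.0, -1.0]), (20, 0, [21.0, -7.0]), (20, 5, [18.0, -6.0])]
45 39 111 [(-10, 0, [9.0, 7.0]), (-10, 5, [6.0, 10.0]), (0, 0, [16.0, 2.0]), (0, 5, [13.0, 4.0]), (10, 0, [23.0, -4.0]), (10, 5, [20.0, -2.0]), (20, 0, [29.0, -9.0]), (20, 5, [26.0, -6.0])]
L straddle
15 [(0, [-29.0, 51.0]), (15, [-24.0, 45.0]), (30, [-18.0, 34.0]), (45, [-9.0, 22.0])]
25 [(0, [-17.0, 53.0]), (15, [-9.0, 45.0]), (30, [2.0, 33.0]), (45, [12.0, 17.0])]
35 [(0, [-2.0, 56.0]), (15, [11.0, 46.0]), (30, [22.0, 33.0]), (45, [31.0, 17.0])]
45 [(0, [17.0, 60.0]), (15, [29.0, 47.0]), (30, [40.0, 33.0]), (45, [48.0, 17.0])]
L at x=12 pulled
15 [(0, [-21.0, 14.0]), (10, [-21.0, 12.0]), (20, [-20.0, 8.0])]
25 [(0, [-13.0, 13.0]), (10, [-10.0, 9.0]), (20, [-7.0, 5.0])]
35 [(0, [-1.0, 12.0]), (10, [5.0, 8.0]), (20, [11.0, 2.0])]
45 [(0, [14.0, 12.0]), (10, [21.0, 6.0]), (20, [27.0, 1.0])]
```

```bash
sed -i 's/def calc(x,y,z,tilt=0):/def calc(x,y,z,tilt=0,yaw=0):/; s/R=Ro.from_matrix(np.c_\[ty,tx,\[0,0,-1\]\])\*/R=Ro.from_euler("z",yaw,degrees=True)*Ro.from_matrix(np.c_[ty,tx,[0,0,-1]])*/' go.py
python3 -m inch '[{"dx":0,"dy":0.02,"dz":0,"rx":0,"ry":0,"rz":0},{"dx":0,"dy":0.03,"dz":-0.06,"rx":0,"ry":0,"rz":0},{"dx":0,"dy":0.03,"dz":-0.12,"rx":0,"ry":0,"rz":0},{"dx":0,"dy":0.03,"dz":-0.13,"rx":0,"ry":0,"rz":0}]' -0.67
python3 go.py 15 90 210 35
```

```text
time: 4.7
tool_pos: [0.4316, -0.1176, 0.2454]
tool_rot: [0.005, 0.099, 0.995, -0.002]
contact_force: [-0.1, 0.1, 0.7]
gripper_width: 0.163
grasp_force: 0.0
t4.70 tray now [-10.5  90.6 245.4] F [-0.1  0.1  0.7] w 0.16
{"dx":-0.0003,"dy":0.0320,"dz":0.0441,"rx":-0.0022,"ry":-0.4007,"rz":0.0013} dist 0.044 rot 34
```

```bash

python3 -m inch '[{"dx":0,"dy":0.032,"dz":0.04,"rx":0,"ry":-0.1,"rz":0},{"dx":0,"dy":0.032,"dz":0.04,"rx":0,"ry":-0.2,"rz":0},{"dx":0,"dy":0.032,"dz":0.04,"rx":0,"ry":-0.3,"rz":0},{"dx":0,"dy":0.032,"dz":0.04,"rx":0,"ry":-0.4,"rz":0},{"dx":0,"dy":0.032,"dz":0.04,"rx":0,"ry":-0.4,"rz":0}]'
python3 look.py w3;python3 go.py 15 30 150 24
```

```text
time: 5.2
tool_pos: [0.4307, -0.0903, 0.2009]
tool_rot: [0.292, 0.096, 0.951, -0.029]
contact_force: [-0.3, 0.9, -1.0]
gripper_width: 0.165
grasp_force: 0.0
nut_a 0.76 [301.9 241.8  27.2  22.3] tray [  3.7 -37.7 107. ]
nut_a 0.65 [314.6 206.7  34.5  28.7] tray [ 15.9  15.9 107. ]
nut_a 0.57 [357.5 238.5  26.3  22.4] tray [ 56.7 -32.1 107. ]
gate_grip 0.83 [217.1 174.4 116.2  63.1] tray [-43.1  89.4 141.5]
bolt_b 0.65 [252.2 258.6  24.3  63.8] tray [-41.4 -35.  127. ]
bin_red_a 0.78 [314.8  67.3 149.9 133.3] tray [16.2 98.1 30. ]
t5.45 tray now [ 15.7  91.9 208.8] F [-0.1  0.8  0.1] w 0.17
{"dx":-0.0224,"dy":-0.0009,"dz":0.1044,"rx":-0.0002,"ry":0.1203,"rz":0.0004} dist 0.085 rot 10
```

View pics/w3.png

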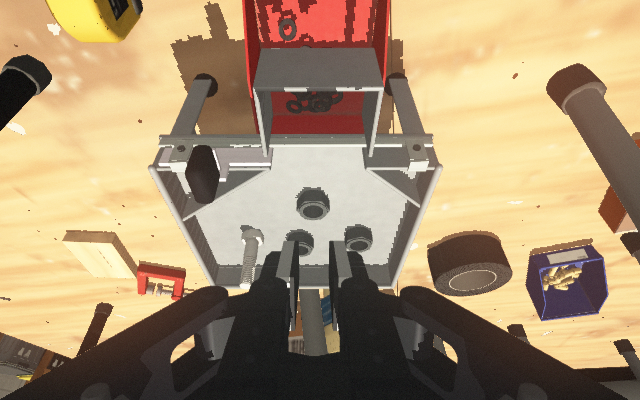

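```bash
python3 go.py 15.5 12.5 162 24; python3 go.py 15.5 -12 107 24; python3 -c "
from clr import *
print(clr(15,12,162,24,0),clr(15,-12,107,24,0))"
```

```text
t5.45 tray now [ 15.7  91.9 208.8] F [-0.1  0.8  0.1] w 0.17
{"dx":-0.0489,"dy":-0.0003,"dz":0.1043,"rx":-0.0002,"ry":0.1203,"rz":0.0004} dist 0.092 rot 10
t5.45 tray now [ 15.7  91.9 208.8] F [-0.1  0.8  0.1] w 0.17
{"dx":-0.0354,"dy":-0.0003,"dz":0.1784,"rx":-0.0002,"ry":0.1203,"rz":0.0004} dist 0.145 rot 10
[ 15. 156.  40.] [ 13. 132.  28.]
```

```bash

python3 -m inch '[{"dx":-0.0489,"dy":0,"dz":0.1043,"rx":0,"ry":0.12,"rz":0},{"dx":-0.0489,"dy":0,"dz":0.1043,"rx":0,"ry":0.12,"rz":0},{"dx":-0.0489,"dy":0,"dz":0.1043,"rx":0,"ry":0.12,"rz":0},{"dx":-0.042,"dy":0,"dz":0.141,"rx":0,"ry":0.12,"rz":0},{"dx":-0.0354,"dy":0,"dz":0.1784,"rx":0,"ry":0.12,"rz":0}]'
python3 look.py w4; python3 go.py 15.5 30 107 24;python3 go.py 15.5 75 108 15
```

```text
time: 5.95
tool_pos: [0.5395, -0.1124, 0.1046]
tool_rot: [0.207, 0.097, 0.973, -0.021]
contact_force: [-0.4, 0.0, -0.9]
gripper_width: 0.165
grasp_force: 0.0
nut_a 0.84 [306.9 292.8  18.3  43.8] tray [ 11.9 -35.3 107. ]
nut_a 0.74 [396.9 275.2  57.4  38.6] tray [ 54.5 -21.3 107. ]
nut_a 0.7 [318.4 181.6 636.9 362.1] tray [ 17.   33.5 107. ]
nut_a 0.56 [312.  202.4  75.8  64.6] tray [ 14.6  23.6 107. ]
bolt_b 0.75 [195.6 309.   52.9 100.8] tray [-34.2 -17.9 127. ]
bin_red_a 0.81 [320.1   6.  210.3   8.6] tray [18.3 77.1 30. ]
t6.20 tray now [ 16.1 -12.  104.6] F [ 0.6  0.3 -0. ] w 0.16
{"dx":0.0468,"dy":-0.0008,"dz":-0.0240,"rx":0.0003,"ry":-0.0009,"rz":0.0005} dist 0.042 rot 0
t6.20 tray now [ 16.1 -12.  104.6] F [ 0.6  0.3 -0. ] w 0.16
{"dx":0.0977,"dy":-0.0007,"dz":-0.0480,"rx":0.0003,"ry":0.1038,"rz":0.0005} dist 0.087 rot 9
```

```bash

python3 -m inch '[{"dx":0.016,"dy":0,"dz":-0.0098,"rx":0,"ry":0,"rz":0},{"dx":0.032,"dy":0,"dz":-0.0170,"rx":0,"ry":0,"rz":0},{"dx":0.048,"dy":0,"dz":-0.0242,"rx":0,"ry":0,"rz":0},{"dx":0.060,"dy":0,"dz":-0.0294,"rx":0,"ry":0,"rz":0},{"dx":0.070,"dy":0,"dz":-0.0338,"rx":0,"ry":0,"rz":0}]'
python3 -m inch '[{"dx":0.009,"dy":0,"dz":-0.004,"rx":0,"ry":0,"rz":0},{"dx":0.018,"dy":0,"dz":-0.008,"rx":0,"ry":0,"rz":0},{"dx":0.026,"dy":0,"dz":-0.0116,"rx":0,"ry":0,"rz":0},{"dx":0.034,"dy":0,"dz":-0.0151,"rx":0,"ry":0,"rz":0},{"dx":0.034,"dy":0,"dz":-0.0151,"rx":0,"ry":0,"rz":0}]'
python3 look.py w5;python3 go.py 15 90 200 40
```

```text
time: 6.7
tool_pos: [0.4754, -0.0994, 0.1075]
tool_rot: [0.207, 0.097, 0.973, -0.021]
contact_force: [-0.3, -0.4, 0.0]
gripper_width: 0.164
grasp_force: 0.1
time: 7.2
tool_pos: [0.4455, -0.0933, 0.1066]
tool_rot: [0.207, 0.097, 0.973, -0.021]
contact_force: [1.4, -0.9, 0.5]
gripper_width: 0.164
grasp_force: 0.0
nut_a 0.63 [307.5 115.8  24.7   2.3] tray [ 13.5 154.4 107. ]
gate_grip 0.97 [166.7 298.5 173.4  83.8] tray [-35.6 102.7 141.5]
bin_red_a 0.66 [315.6 118.8 203.9 232.7] tray [ 16.7 115.9  30. ]
t7.45 tray now [ 16.1  81.  107. ] F [ 0.1 -0.8  0.6] w 0.16
{"dx":-0.0371,"dy":-0.0014,"dz":-0.1108,"rx":0.0001,"ry":-0.1854,"rz":0.0002} dist 0.093 rot 16
```

```bash

python3 -m inch '[{"dx":-0.037,"dy":0,"dz":-0.11,"rx":0,"ry":0,"rz":0},{"dx":-0.037,"dy":0,"dz":-0.11,"rx":0,"ry":-0.06,"rz":0},{"dx":-0.037,"dy":0,"dz":-0.11,"rx":0,"ry":-0.155,"rz":0},{"dx":-0.037,"dy":0,"dz":-0.11,"rx":0,"ry":-0.2,"rz":0},{"dx":-0.037,"dy":0,"dz":-0.11,"rx":0,"ry":-0.2,"rz":0}]'
python3 look.py w6;python3 go.py 7 -74 109 45 -5; python3 go.py 7 -17 166 45 -5;python3 -c "
from clr import *
print(clr(7,-74,109,45,-5),clr(7,-17,166,45,-5),clr(5,-74,109,48,-5),clr(6,-74,110,50,-5))"
```

```text
time: 7.95
tool_pos: [0.4376, -0.0916, 0.1947]
tool_rot: [0.347, 0.094, 0.932, -0.034]
contact_force: [-0.1, 0.1, 0.2]
gripper_width: 0.165
grasp_force: 0.0
nut_a 0.58 [356.9 220.   31.1  23.2] tray [ 55.2 -28.9 107. ]
nut_a 0.47 [310.4  14.6  25.6   9.5] tray [ 14.1 156.  107. ]
gate_grip 0.62 [209.1 165.3 122.6  63. ] tray [-42.5  91.8 141.5]
bolt_b 0.97 [251.8 242.3  26.7  64. ] tray [-39.8 -33.8 127. ]
bin_red_a 0.62 [313.9  59.2 164.7 116.9] tray [15.9 82.6 30. ]
t8.20 tray now [ 16.1  87.8 201.1] F [-0.3  0.3  0.4] w 0.17
{"dx":-0.0759,"dy":-0.0114,"dz":0.2201,"rx":0.0397,"ry":-0.0427,"rz":0.0431} dist 0.186 rot 6
t8.20 tray now [ 16.1  87.8 201.1] F [-0.3  0.3  0.4] w 0.17
{"dx":-0.0694,"dy":-0.0115,"dz":0.1195,"rx":0.0397,"ry":-0.0427,"rz":0.0431} dist 0.111 rot 6
[ 8. 72.  8.] [ 17. 128.  25.] [15. 72.  7.] [17. 72.  9.]
```

View pics/w6.png

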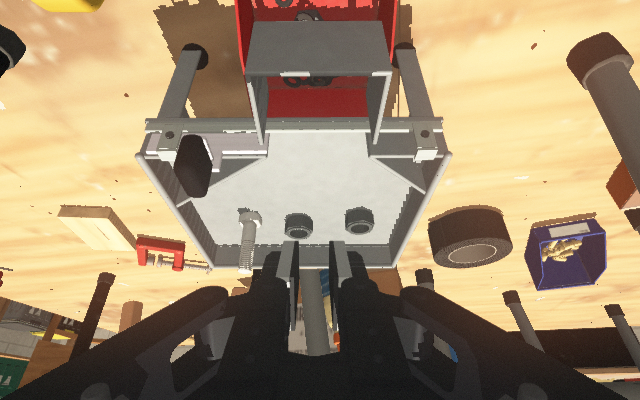

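The nut is through. R is at (298,226), L at (359,221), and the bolt's head is at (250,217).

```bash
python3 - <<'E'
from h import *
i=np.load("pics/w6_i.npy",allow_pickle=True).item();p=np.load("tray.npy")
for q,z in(((298,226),.107),((359,221),.107),((250,217),.104),((247,272),.154),((315,207),.1)):print(q,(W2T(p,onplane(i,q,z))*1e3).round())
E
python3 go.py 6 -17 166 48 -5;python3 go.py 6 -74 110 48 -5
```

```text
(298, 226) [[  1. -40. 107.]]
(359, 221) [[ 57. -31. 107.]]
(250, 217) [[-43. -28. 104.]]
(247, 272) [[-42. -36. 154.]]
(315, 207) [[ 17. -18. 100.]]
t8.20 tray now [ 16.1  87.8 201.1] F [-0.3  0.3  0.4] w 0.17
{"dx":-0.0694,"dy":-0.0127,"dz":0.1195,"rx":0.0408,"ry":-0.0776,"rz":0.0421} dist 0.111 rot 8
t8.20 tray now [ 16.1  87.8 201.1] F [-0.3  0.3  0.4] w 0.17
{"dx":-0.0767,"dy":-0.0127,"dz":0.2191,"rx":0.0408,"ry":-0.0776,"rz":0.0421} dist 0.186 rot 8
```

```bash

python3 -m inch '[{"dx":-0.0694,"dy":-0.0152,"dz":0.06,"rx":0.0408,"ry":-0.0776,"rz":0.042},{"dx":-0.0694,"dy":-0.0152,"dz":0.1195,"rx":0.0408,"ry":-0.0776,"rz":0.042},{"dx":-0.0694,"dy":-0.0152,"dz":0.1195,"rx":0.0408,"ry":-0.0776,"rz":0.042}]'
python3 -m inch '[{"dx":0,"dy":0,"dz":0.03,"rx":0,"ry":0,"rz":0},{"dx":0,"dy":0,"dz":0.06,"rx":0,"ry":0,"rz":0},{"dx":0,"dy":0,"dz":0.08,"rx":0,"ry":0,"rz":0}]'
python3 go.py 4 -74 111 48 -5
```

```text
time: 8.5
tool_pos: [0.5415, -0.1247, 0.1652]
tool_rot: [0.403, 0.13, 0.904, -0.058]
contact_force: [-0.2, -0.4, 0.4]
gripper_width: 0.168
grasp_force: 0.0
time: 8.8
tool_pos: [0.5864, -0.1382, 0.1205]
tool_rot: [0.401, 0.131, 0.905, -0.058]
contact_force: [0.0, 0.1, -0.0]
gripper_width: 0.166
grasp_force: 0.0
t8.80 tray now [ 1.000e-01 -6.510e+01  1.205e+02] F [ 0.   0.1 -0. ] w 0.17
{"dx":0.0016,"dy":0.0059,"dz":0.0158,"rx":0.0005,"ry":-0.0018,"rz":-0.0001} dist 0.014 rot 0
```

```bash

python3 -m inch '[{"dx":0.0016,"dy":0.0059,"dz":0.008,"rx":0,"ry":0,"rz":0},{"dx":0.0016,"dy":0.0059,"dz":0.0155,"rx":0,"ry":0,"rz":0},{"dx":0.0016,"dy":0.0059,"dz":0.0155,"rx":0,"ry":0,"rz":0}]'
python3 look.py w7
python3 go.py 9 -4 111.5 48 -5;python3 go.py 15 50 111 35 0
```

```text
time: 9.1
tool_pos: [0.5946, -0.1356, 0.112]
tool_rot: [0.402, 0.13, 0.905, -0.058]
contact_force: [-0.4, 0.7, -0.2]
gripper_width: 0.167
grasp_force: 0.0
nut_a 0.92 [302.2 219.5  70.2  56.2] tray [  2.3 -35.5 107. ]
nut_a 0.69 [457.4 203.4  86.6  59.3] tray [ 56.5 -26.4 107. ]
bolt_b 0.56 [177.5 250.9  67.  129.6] tray [-30.   -8.4 127. ]
t9.35 tray now [  3.8 -72.5 112.6] F [-0.6  0.1  0.5] w 0.16
{"dx":0.0585,"dy":-0.0010,"dz":-0.0628,"rx":0.0001,"ry":-0.0003,"rz":-0.0003} dist 0.069 rot 0
t9.35 tray now [  3.8 -72.5 112.6] F [-0.6  0.1  0.5] w 0.16
{"dx":0.1044,"dy":0.0006,"dz":-0.1128,"rx":-0.0385,"ry":0.1508,"rz":-0.0440} dist 0.123 rot 14
```

View pics/w7.png

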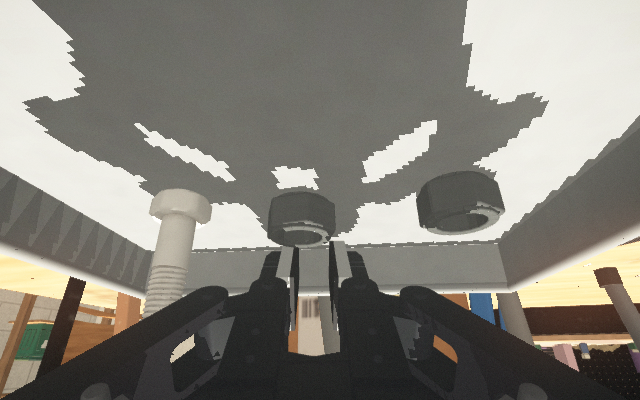

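R at (302,220) sits centred just in front of the fingertips; the bolt at (180,250) is clear. Now I drag it.

```bash

python3 -m inch '[{"dx":0.012,"dy":0,"dz":-0.0126,"rx":0,"ry":0,"rz":0},{"dx":0.024,"dy":0,"dz":-0.0254,"rx":0,"ry":0,"rz":0},{"dx":0.036,"dy":0,"dz":-0.0383,"rx":0,"ry":0,"rz":0},{"dx":0.048,"dy":-0.001,"dz":-0.0513,"rx":0,"ry":0,"rz":0},{"dx":0.0585,"dy":-0.001,"dz":-0.0628,"rx":0,"ry":0,"rz":0}]'
python3 look.py w8
python3 go.py 15 50 110 35 0
```

```text
time: 9.85
tool_pos: [0.5284, -0.1176, 0.1126]
tool_rot: [0.403, 0.131, 0.904, -0.058]
contact_force: [1.2, -0.5, 2.3]
gripper_width: 0.167
grasp_force: 1.1
nut_a 0.75 [315.3 223.7  71.   52.6] tray [ 11.8  29.8 107. ]
nut_a 0.59 [410.3 258.8  52.2  36.3] tray [ 56.6 -22.1 107. ]
gate_grip 0.89 [101.3 239.6 199.8 207.6] tray [ -8.7 111.  141.5]
bolt_b 0.65 [228.9 271.6  42.9  49.2] tray [-17.5  37.8 127. ]
bin_red_a 0.97 [324.4  48.4 272.2  93.1] tray [17.5 46.1 30. ]
t10.10 tray now [  8.8  -4.7 112. ] F [ 0.8 -0.2  2.3] w 0.17
{"dx":0.0479,"dy":0.0018,"dz":-0.0495,"rx":-0.0388,"ry":0.1515,"rz":-0.0440} dist 0.055 rot 14
```

```bash

python3 -m inch '[{"dx":0.0096,"dy":0,"dz":-0.0099,"rx":-0.008,"ry":0.03,"rz":-0.009},{"dx":0.0192,"dy":0.0006,"dz":-0.0198,"rx":-0.016,"ry":0.06,"rz":-0.018},{"dx":0.0287,"dy":0.001,"dz":-0.0297,"rx":-0.024,"ry":0.09,"rz":-0.027},{"dx":0.0383,"dy":0.0014,"dz":-0.0396,"rx":-0.032,"ry":0.12,"rz":-0.036},{"dx":0.0479,"dy":0.0018,"dz":-0.0495,"rx":-0.0388,"ry":0.1515,"rz":-0.044}]'
python3 look.py w9
python3 go.py 15 82 108 30 0
```

```text
time: 10.6
tool_pos: [0.4752, -0.1001, 0.1082]
tool_rot: [0.296, 0.095, 0.95, -0.029]
contact_force: [-0.1, 0.4, -0.2]
gripper_width: 0.164
grasp_force: 1.0
nut_a 0.63 [312.9 221.4  73.5  58.1] tray [ 14.2  79.8 107. ]
nut_a 0.46 [312.9  39.8  22.5   6. ] tray [ 14.3 152.8 107. ]
nut_a 0.19 [143.9 275.7 204.3 126. ] tray [-73.   32.4 107. ]
gate_grip 0.75 [144.4 276.4 206.8 125.9] tray [-35.3  99.8 141.5]
bolt_b 0.59 [146.2 277.2 207.7 128.3] tray [-50.7  70.5 127. ]
bin_red_a 0.83 [319.8  94.8 253.1 186. ] tray [18.  88.8 30. ]
bin_red_a 0.6 [281.7 202.2 520.1 317.3] tray [-9.  -1.6 30. ]
t10.85 tray now [ 15.4  50.9 108.1] F [-0.3 -0.7 -1. ] w 0.16
{"dx":0.0320,"dy":-0.0005,"dz":-0.0221,"rx":0.0006,"ry":0.0561,"rz":-0.0003} dist 0.031 rot 5
```

```bash

python3 -m inch '[{"dx":0.008,"dy":0,"dz":-0.0055,"rx":0,"ry":0.014,"rz":0},{"dx":0.016,"dy":0,"dz":-0.011,"rx":0,"ry":0.028,"rz":0},{"dx":0.024,"dy":0,"dz":-0.0165,"rx":0,"ry":0.042,"rz":0},{"dx":0.032,"dy":0,"dz":-0.0221,"rx":0,"ry":0.056,"rz":0},{"dx":0.032,"dy":0,"dz":-0.0221,"rx":0,"ry":0.056,"rz":0}]'
python3 go.py 30 75 200 42 25;python3 -c "
from clr import *
for t in(40,45):
  for y in (15,25,30): print(t,y,clr(54,-30,111,t,y))"
```

```text
time: 11.35
tool_pos: [0.4451, -0.0939, 0.1082]
tool_rot: [0.258, 0.096, 0.961, -0.025]
contact_force: [-0.2, 0.1, 0.4]
gripper_width: 0.162
grasp_force: 0.0
t11.35 tray now [ 15.4  82.1 108.2] F [-0.2  0.1  0.4] w 0.16
{"dx":-0.0651,"dy":0.0183,"dz":-0.0949,"rx":-0.1708,"ry":-0.1369,"rz":-0.2358} dist 0.093 rot 28
40 15 [ 17. 113.  48.]
40 25 [ 25. 110.  38.]
40 30 [ 28. 109.  33.]
45 15 [ 27. 113.  48.]
45 25 [ 34. 111.  38.]
45 30 [ 37. 110.  33.]
```

```bash

python3 -m inch '[{"dx":-0.0651,"dy":0.0183,"dz":-0.0949,"rx":0,"ry":0,"rz":0},{"dx":-0.0651,"dy":0.0183,"dz":-0.0949,"rx":-0.02,"ry":-0.05,"rz":-0.03},{"dx":-0.0651,"dy":0.0183,"dz":-0.0949,"rx":-0.04,"ry":-0.12,"rz":-0.06},{"dx":-0.0651,"dy":0.0183,"dz":-0.0949,"rx":-0.068,"ry":-0.19,"rz":-0.094},{"dx":-0.0651,"dy":0.0183,"dz":-0.0949,"rx":-0.068,"ry":-0.19,"rz":-0.094}]' -0.153
python3 look.py w10; python3 -c "
from clr import *
print(clr(56,-37,112,46,10),clr(48,6,155,46,10))"
python3 go.py 48.6 5 155 46 10;python3 go.py 56 -37 112 46 10
```

```text
time: 11.85
tool_pos: [0.4532, -0.0817, 0.1953]
tool_rot: [0.391, 0.013, 0.92, -0.007]
contact_force: [-0.8, 0.4, -1.2]
gripper_width: 0.423
grasp_force: 0.0
nut_a 0.68 [324.9 200.7  28.9  25.6] tray [ 56.4 -30.3 107. ]
gate_grip 0.87 [170.8 122.5 156.2  85.7] tray [-42.6  96.  141.5]
gate_grip 0.37 [256.1 125.3 354.1 246.4] tray [ -3.5 100.8 141.5]
bolt_b 0.91 [207.1 212.9  28.1  72.1] tray [-42.  -31.2 127. ]
bin_red_a 0.6 [304.7  49.6 179.   93.4] tray [23.8 60.5 30. ]
[ 19. 108.  51.] [ 22. 149.  67.]
t12.10 tray now [ 30.1  74.3 202. ] F [ 0.5 -0.1  0.2] w 0.42
{"dx":-0.0191,"dy":0.0082,"dz":0.1051,"rx":-0.0037,"ry":0.0048,"rz":0.0030} dist 0.086 rot 1
t12.10 tray now [ 30.1  74.3 202. ] F [ 0.5 -0.1  0.2] w 0.42
{"dx":-0.0169,"dy":0.0086,"dz":0.1808,"rx":-0.0037,"ry":0.0048,"rz":0.0030} dist 0.145 rot 1
```

```bash

python3 -m inch '[{"dx":-0.0191,"dy":0.0082,"dz":0.055,"rx":0,"ry":0,"rz":0},{"dx":-0.0191,"dy":0.0082,"dz":0.105,"rx":0,"ry":0,"rz":0},{"dx":-0.018,"dy":0.0084,"dz":0.135,"rx":0,"ry":0,"rz":0},{"dx":-0.0169,"dy":0.0086,"dz":0.165,"rx":0,"ry":0,"rz":0},{"dx":-0.0169,"dy":0.0086,"dz":0.1795,"rx":0,"ry":0,"rz":0}]'
python3 look.py w11;python3 go.py 56 -37 112 46 10;python3 go.py 6 -37 112 46 10
```

```text
time: 12.6
tool_pos: [0.5697, -0.0766, 0.1092]
tool_rot: [0.392, 0.01, 0.92, -0.007]
contact_force: [0.5, -0.3, 0.4]
gripper_width: 0.423
grasp_force: 0.0
nut_a 0.61 [315.7 249.7  61.   46.7] tray [ 55.5 -26.1 107. ]
bolt_b 0.66 [ 62.  284.8 102.  151.4] tray [-40.5 -26.3 127. ]
bin_red_a 0.34 [316.9 247.2  58.9  47.3] tray [  93.9 -228.8   30. ]
t12.85 tray now [ 56.  -36.2 112.3] F [1.1 0.2 0.1] w 0.42
{"dx":-0.0004,"dy":-0.0001,"dz":0.0009,"rx":-0.0033,"ry":0.0053,"rz":0.0032} dist 0.001 rot 1
t12.85 tray now [ 56.  -36.2 112.3] F [1.1 0.2 0.1] w 0.42
{"dx":0.0073,"dy":-0.0617,"dz":-0.0066,"rx":-0.0033,"ry":0.0053,"rz":0.0032} dist 0.050 rot 1
```

View pics/w11.png

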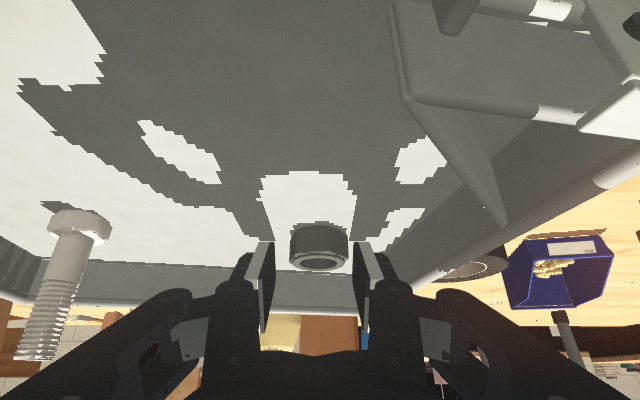

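```bash
python3 -c "
from clr import *
print(clr(56,-43,112,46,10),clr(9,-43,112,46,10))"
python3 go.py 56 -43 112 46 10;python3 go.py 10 -43 112 46 10
```

```text
[ 16. 102.  48.] [ 40. 102.  19.]
t12.85 tray now [ 56.  -36.2 112.3] F [1.1 0.2 0.1] w 0.42
{"dx":-0.0055,"dy":-0.0015,"dz":0.0063,"rx":-0.0033,"ry":0.0053,"rz":0.0032} dist 0.007 rot 1
t12.85 tray now [ 56.  -36.2 112.3] F [1.1 0.2 0.1] w 0.42
{"dx":0.0016,"dy":-0.0581,"dz":-0.0007,"rx":-0.0033,"ry":0.0053,"rz":0.0032} dist 0.046 rot 1
```

```bash

python3 -m inch '[{"dx":-0.0055,"dy":-0.0015,"dz":0.0063,"rx":0,"ry":0,"rz":0},{"dx":-0.004,"dy":-0.015,"dz":0.005,"rx":0,"ry":0,"rz":0},{"dx":-0.002,"dy":-0.03,"dz":0.003,"rx":0,"ry":0,"rz":0},{"dx":0,"dy":-0.045,"dz":0.001,"rx":0,"ry":0,"rz":0},{"dx":0.0016,"dy":-0.0581,"dz":-0.0007,"rx":0,"ry":0,"rz":0}]'
python3 look.py w12;python3 go.py 12 15 166 46 0
```

```text
time: 13.35
tool_pos: [0.5664, -0.1252, 0.1124]
tool_rot: [0.395, 0.011, 0.919, -0.009]
contact_force: [-0.2, 0.3, 0.3]
gripper_width: 0.426
grasp_force: 0.1
nut_a 0.81 [326.2 239.3  54.1  46.4] tray [ 10.  -29.1 107. ]
nut_a 0.74 [161.5  25.2 320.4  50.4] tray [-38.5  65.1 107. ]
gate_grip 0.64 [162.2  27.1 322.3  54.2] tray [-25.6  91.2 141.5]
bolt_b 0.81 [200.  250.2  54.8  97.9] tray [-36.3   5.4 127. ]
t13.60 tray now [  9.7 -42.6 111.5] F [0.2 0.  0.7] w 0.42
{"dx":-0.0010,"dy":0.0148,"dz":-0.0980,"rx":0.0804,"ry":0.0054,"rz":0.0833} dist 0.079 rot 10
```

```bash

python3 -m inch '[{"dx":0,"dy":0,"dz":-0.05,"rx":0,"ry":0,"rz":0},{"dx":0,"dy":0.007,"dz":-0.098,"rx":0,"ry":0,"rz":0},{"dx":-0.001,"dy":0.0148,"dz":-0.098,"rx":0.04,"ry":0,"rz":0.042},{"dx":-0.001,"dy":0.0148,"dz":-0.098,"rx":0.0804,"ry":0.0054,"rz":0.0833},{"dx":-0.001,"dy":0.0148,"dz":-0.098,"rx":0.0804,"ry":0.0054,"rz":0.0833}]' -0.67
python3 look.py w13;python3 go.py 12 -12 166 46 0; python3 go.py 12 -69 111 46 0;python3 -c "
from clr import *
print(clr(12,-69,111,46,0),clr(12,-12,166,46,0),clr(12,-69,111,48,3))"
```

```text
time: 14.1
tool_pos: [0.5104, -0.1089, 0.1665]
tool_rot: [0.389, 0.09, 0.916, -0.039]
contact_force: [1.0, 0.1, -0.5]
gripper_width: 0.164
grasp_force: 0.0
nut_a 0.73 [308.2 195.8  41.2  32.8] tray [  9.4 -27.6 107. ]
gate_grip 0.76 [141.7  89.  215.3 127. ] tray [-37.   96.9 141.5]
bolt_b 0.85 [230.8 222.3  36.3  85.4] tray [-39.6 -26.5 127. ]
bin_red_a 0.85 [326.1  10.9 174.3  18.5] tray [19.7 50.6 30. ]
bin_red_a 0.43 [286.5 126.7 543.8 249.3] tray [ -9.4 -47.9  30. ]
t14.35 tray now [ 11.8  15.2 164.8] F [ 0.8  0.3 -0.1] w 0.16
{"dx":-0.0247,"dy":0.0002,"dz":0.0234,"rx":0.0005,"ry":-0.0014,"rz":0.0002} dist 0.027 rot 0
t14.35 tray now [ 11.8  15.2 164.8] F [ 0.8  0.3 -0.1] w 0.16
{"dx":-0.0250,"dy":0.0001,"dz":0.1224,"rx":0.0005,"ry":-0.0014,"rz":0.0002} dist 0.100 rot 0
[15. 77. 10.] [ 22. 135.  31.] [22. 77.  8.]
```

Nut at (9.4,-28); enter behind it at x=10.5.

```bash

python3 -m inch '[{"dx":-0.0247,"dy":-0.0015,"dz":0.0234,"rx":0,"ry":0,"rz":0},{"dx":-0.0248,"dy":-0.0015,"dz":0.055,"rx":0,"ry":0,"rz":0},{"dx":-0.0249,"dy":-0.0015,"dz":0.09,"rx":0,"ry":0,"rz":0},{"dx":-0.025,"dy":-0.0015,"dz":0.1215,"rx":0,"ry":0,"rz":0},{"dx":-0.025,"dy":-0.0015,"dz":0.1215,"rx":0,"ry":0,"rz":0}]'
python3 look.py w14;python3 go.py 13 0 111 46 0
```

```text
time: 14.85
tool_pos: [0.5911, -0.1285, 0.1074]
tool_rot: [0.385, 0.092, 0.918, -0.038]
contact_force: [-0.2, -0.0, -0.7]
gripper_width: 0.163
grasp_force: 0.0
bolt_b 0.78 [167.6 260.6  74.1 129.8] tray [-34.2 -13.8 127. ]
t15.10 tray now [ 10.4 -68.8 113.7] F [0.2 0.8 0.2] w 0.16
{"dx":0.0621,"dy":0.0032,"dz":-0.0596,"rx":-0.0002,"ry":0.0008,"rz":0.0000} dist 0.069 rot 0
```

```bash

python3 -m inch '[{"dx":0.0135,"dy":0.0006,"dz":-0.011,"rx":0,"ry":0,"rz":0},{"dx":0.0255,"dy":0.0012,"dz":-0.0230,"rx":0,"ry":0,"rz":0},{"dx":0.0375,"dy":0.002,"dz":-0.0350,"rx":0,"ry":0,"rz":0},{"dx":0.0495,"dy":0.0026,"dz":-0.0470,"rx":0,"ry":0,"rz":0},{"dx":0.0621,"dy":0.0032,"dz":-0.0596,"rx":0,"ry":0,"rz":0}]'
python3 look.py w15;python3 go.py 15 50 109 35 0
```

```text
time: 15.6
tool_pos: [0.5257, -0.1129, 0.1131]
tool_rot: [0.391, 0.092, 0.915, -0.04]
contact_force: [1.1, -0.9, 3.3]
gripper_width: 0.164
grasp_force: 1.5
nut_a 0.9 [310.8 224.1  63.3  55.4] tray [ 11.1  29.5 107. ]
gate_grip 0.83 [111.8 228.3 220.2 198.7] tray [-17.7 105.6 141.5]
bolt_b 0.82 [214.8 295.9  42.4 100.5] tray [-34.7  -9.3 127. ]
bin_red_a 0.77 [334.1  44.9 253.1  89.6] tray [21.4 52.8 30. ]
t15.85 tray now [ 13.   -0.9 111.8] F [ 0.1 -0.4  3.9] w 0.16
{"dx":0.0466,"dy":0.0025,"dz":-0.0435,"rx":-0.0005,"ry":0.1299,"rz":0.0001} dist 0.051 rot 11
```

```bash

python3 -m inch '[{"dx":0.0093,"dy":0.0005,"dz":-0.0088,"rx":0,"ry":0.026,"rz":0},{"dx":0.0186,"dy":0.001,"dz":-0.0176,"rx":0,"ry":0.052,"rz":0},{"dx":0.028,"dy":0.0015,"dz":-0.0263,"rx":0,"ry":0.078,"rz":0},{"dx":0.0373,"dy":0.002,"dz":-0.035,"rx":0,"ry":0.104,"rz":0},{"dx":0.0466,"dy":0.0025,"dz":-0.0437,"rx":0,"ry":0.13,"rz":0}]'
python3 look.py w16;python3 go.py 15 82 108 30 0
```

```text
time: 16.35
tool_pos: [0.476, -0.1005, 0.1084]
tool_rot: [0.298, 0.095, 0.949, -0.03]
contact_force: [1.4, -1.5, 2.2]
gripper_width: 0.165
grasp_force: 1.4
nut_a 0.84 [308.9   3.9  53.1   7.8] tray [ 13.5 160.5 107. ]
nut_a 0.71 [312.  223.7  64.7  63.3] tray [ 13.9  78.6 107. ]
nut_a 0.46 [307.8  37.2  30.1   1. ] tray [ 13.1 153.4 107. ]
nut_a 0.34 [319.3  95.8 255.6 189.3] tray [ 16.  137.8 107. ]
gate_grip 0.79 [146.8 276.2 200.9 128.6] tray [-33.9 100.7 141.5]
bin_red_a 0.88 [320.5  94.4 252.  185.8] tray [18.2 88.9 30. ]
t16.60 tray now [ 15.3  50.7 107.3] F [ 1.1 -0.1  3.1] w 0.16
{"dx":0.0316,"dy":-0.0003,"dz":-0.0230,"rx":0.0001,"ry":0.0563,"rz":-0.0001} dist 0.031 rot 5
```

```bash

python3 -m inch '[{"dx":0.008,"dy":0,"dz":-0.0058,"rx":0,"ry":0.014,"rz":0},{"dx":0.016,"dy":0,"dz":-0.0116,"rx":0,"ry":0.028,"rz":0},{"dx":0.024,"dy":0,"dz":-0.0174,"rx":0,"ry":0.042,"rz":0},{"dx":0.0316,"dy":0,"dz":-0.023,"rx":0,"ry":0.056,"rz":0},{"dx":0.0316,"dy":0,"dz":-0.023,"rx":0,"ry":0.056,"rz":0}]'
python3 look.py w17; python3 go.py 15 75 205 30 0
```

```text
time: 17.1
tool_pos: [0.4442, -0.0937, 0.1069]
tool_rot: [0.257, 0.096, 0.961, -0.025]
contact_force: [-0.2, -0.1, 0.5]
gripper_width: 0.165
grasp_force: 0.0
nut_a 0.88 [310.   62.5  53.8  42.9] tray [ 13.8 176.1 107. ]
nut_a 0.75 [308.1 110.5  42.   22. ] tray [ 13.1 161.7 107. ]
nut_a 0.69 [333.9  97.8  45.1  42. ] tray [ 20.7 165.8 107. ]
gate_grip 0.95 [170.9 299.1 173.4  84. ] tray [-33.  111.4 141.5]
bin_red_a 0.28 [171.7 299.  176.4  83.2] tray [-130.   -98.6   30. ]
t17.35 tray now [ 15.4  82.6 107.3] F [ 0.8 -0.6  0.8] w 0.16
{"dx":-0.0692,"dy":-0.0004,"dz":-0.1011,"rx":0.0003,"ry":-0.0010,"rz":-0.0001} dist 0.098 rot 0
```

```bash

python3 -m inch '[{"dx":-0.035,"dy":0,"dz":-0.05,"rx":0,"ry":0,"rz":0},{"dx":-0.069,"dy":0,"dz":-0.1,"rx":0,"ry":0,"rz":0},{"dx":-0.069,"dy":0,"dz":-0.1,"rx":0,"ry":0.12,"rz":0},{"dx":-0.069,"dy":0,"dz":-0.1,"rx":0,"ry":0.22,"rz":0},{"dx":-0.069,"dy":0,"dz":-0.1,"rx":0,"ry":0.345,"rz":0}]' -1
python3 - <<'E'
from h import *
from plant import optics,nets
p=np.load("tray.npy");np.set_printoptions(precision=1,suppress=True)
for c in("wrist","side"):
    optics.grab_frame(c);i=optics.camera_info(c)
    for n in("nut_a","bin_red_a","bolt_b"):
        for d in nets.boxes_of(c,n)[:6]:print(c,n,round(d["confidence"],2),np.array(d["bbox"]),W2T(p,onplane(i,d["bbox"][:2],.012 if n!="bolt_b" else .127))[0]*1e3)
E
python3 go.py -86 93.5 205 0;python3 go.py -86 93.5 135 0
```

```text
time: 17.85
tool_pos: [0.4533, -0.0958, 0.2068]
tool_rot: [0.035, 0.099, 0.994, -0.004]
contact_force: [0.8, 1.1, -0.2]
gripper_width: -0.0
grasp_force: 0.0
wrist nut_a 0.77 [310.  140.   30.3  23.2] [11.  97.5 12. ]
wrist nut_a 0.68 [325.7 122.8  33.4  22.7] [ 26.4 114.2  12. ]
wrist nut_a 0.65 [312.   95.   29.7  11.2] [ 13.1 140.   12. ]
wrist nut_a 0.34 [298.9 230.9 275.9 260.6] [-1.4 -0.9 12. ]
wrist bin_red_a 0.65 [316.1 114.8 116.8 110.3] [ 17.  121.8  12. ]
wrist bin_red_a 0.41 [296.2 231.3 277.4 257.4] [-4.3 -1.4 12. ]
side nut_a 0.41 [290.2 253.7  11.7   5.9] [ 11.6 133.1  12. ]
side bin_red_a 0.95 [295.1 246.4  51.2  44. ] [ 16.4 107.4  12. ]
side bin_red_a 0.37 [326.3 213.   98.6  99. ] [ 20.2 -32.8  12. ]
t18.25 tray now [ 15.4  75.4 204.9] F [ 0.6 -0.3  0.9] w -0.0
{"dx":0.0225,"dy":-0.1267,"dz":-0.0018,"rx":0.0001,"ry":0.0500,"rz":-0.0001} dist 0.103 rot 4
t18.25 tray now [ 15.4  75.4 204.9] F [ 0.6 -0.3  0.9] w -0.0
{"dx":0.0290,"dy":-0.1267,"dz":0.0854,"rx":0.0001,"ry":0.0500,"rz":-0.0001} dist 0.124 rot 4
```

```bash

python3 -m inch '[{"dx":0.0225,"dy":-0.06,"dz":0,"rx":0,"ry":0.05,"rz":0},{"dx":0.0225,"dy":-0.1267,"dz":0,"rx":0,"ry":0.05,"rz":0},{"dx":0.0225,"dy":-0.1267,"dz":0,"rx":0,"ry":0.05,"rz":0},{"dx":0.029,"dy":-0.1267,"dz":0.05,"rx":0,"ry":0.05,"rz":0},{"dx":0.029,"dy":-0.1267,"dz":0.0854,"rx":0,"ry":0.05,"rz":0}]' -1
python3 -m inch '[{"dx":0,"dy":0,"dz":0,"rx":0,"ry":0,"rz":0},{"dx":0,"dy":0.015,"dz":0,"rx":0,"ry":0,"rz":0},{"dx":0,"dy":0.03,"dz":0,"rx":0,"ry":0,"rz":0},{"dx":0,"dy":0.048,"dz":0,"rx":0,"ry":0,"rz":0},{"dx":0,"dy":0.066,"dz":0,"rx":0,"ry":0,"rz":0}]' -1
python3 -m inch '[{"dx":0,"dy":0.012,"dz":0,"rx":0,"ry":0,"rz":0},{"dx":0,"dy":0.02,"dz":0,"rx":0,"ry":0,"rz":0},{"dx":0,"dy":0.028,"dz":0,"rx":0,"ry":0,"rz":0},{"dx":0,"dy":0.033,"dz":0,"rx":0,"ry":0,"rz":0},{"dx":0,"dy":0.033,"dz":0,"rx":0,"ry":0,"rz":0}]' -1
python3 go.py 0 93.5 135 0
```

```text
time: 18.75
tool_pos: [0.4139, -0.1913, 0.1345]
tool_rot: [0.0, 0.1, 0.995, -0.0]
contact_force: [0.5, 0.5, -0.5]
gripper_width: -0.001
grasp_force: 0.0
time: 19.25
tool_pos: [0.4259, -0.1389, 0.1371]
tool_rot: [0.0, 0.099, 0.995, -0.001]
contact_force: [-1.8, -2.6, -0.5]
gripper_width: -0.0
grasp_force: 1.3
time: 19.75
tool_pos: [0.4305, -0.1131, 0.1351]
tool_rot: [-0.001, 0.099, 0.995, 0.001]
contact_force: [0.0, 0.6, -0.8]
gripper_width: 0.001
grasp_force: 0.0
t19.75 tray now [ -6.2  92.6 135.1] F [ 0.   0.6 -0.8] w 0.0
{"dx":0.0012,"dy":0.0078,"dz":0.0002,"rx":0.0007,"ry":-0.0010,"rz":0.0003} dist 0.006 rot 0
```

```bash

python3 -m inch '[{"dx":0,"dy":0.003,"dz":0,"rx":0,"ry":0,"rz":0},{"dx":0,"dy":0.005,"dz":0,"rx":0,"ry":0,"rz":0},{"dx":0,"dy":0.005,"dz":0,"rx":0,"ry":0,"rz":0}]' -1
python3 -m inch '[{"dx":0,"dy":0.002,"dz":0,"rx":0,"ry":0,"rz":0},{"dx":0,"dy":0.004,"dz":0,"rx":0,"ry":0,"rz":0},{"dx":0,"dy":0.004,"dz":0,"rx":0,"ry":0,"rz":0}]' -1
python3 go.py 0 93.5 135 0
```

```text
time: 20.05
tool_pos: [0.431, -0.1098, 0.1349]
tool_rot: [-0.001, 0.1, 0.995, 0.0]
contact_force: [-1.0, -1.2, 0.2]
gripper_width: 0.0
grasp_force: 0.7
time: 20.35
tool_pos: [0.4314, -0.1077, 0.1349]
tool_rot: [-0.001, 0.1, 0.995, -0.001]
contact_force: [-1.6, -6.2, 0.6]
gripper_width: -0.001
grasp_force: 3.3
t20.35 tray now [ -0.8  92.7 134.9] F [-1.6 -6.2  0.6] w -0.0
{"dx":0.0009,"dy":0.0010,"dz":-0.0001,"rx":-0.0020,"ry":-0.0014,"rz":0.0000} dist 0.001 rot 0
```

```bash

python3 -m inch '[{"dx":0,"dy":0.002,"dz":0,"rx":0,"ry":0,"rz":0},{"dx":0,"dy":0.004,"dz":0,"rx":0,"ry":0,"rz":0},{"dx":0,"dy":0.004,"dz":0,"rx":0,"ry":0,"rz":0}]' -1
python3 go.py 0 93.5 135 0
```

```text
time: 20.65
tool_pos: [0.4315, -0.1075, 0.1351]
tool_rot: [-0.002, 0.1, 0.995, -0.005]
contact_force: [-3.6, -17.8, -0.0]
gripper_width: -0.0
grasp_force: 8.7
t20.65 tray now [ -0.5  92.7 135.1] F [ -3.6 -17.8  -0. ] w -0.0
{"dx":0.0010,"dy":0.0006,"dz":0.0001,"rx":-0.0070,"ry":-0.0014,"rz":-0.0000} dist 0.001 rot 1
```

At the stop (18 N, not moving). I back off, rise and check.

```bash

python3 -m inch '[{"dx":0,"dy":-0.012,"dz":0,"rx":0,"ry":0,"rz":0},{"dx":0,"dy":-0.025,"dz":0,"rx":0,"ry":0,"rz":0},{"dx":0,"dy":-0.025,"dz":-0.06,"rx":0,"ry":0,"rz":0},{"dx":0.03,"dy":-0.025,"dz":-0.12,"rx":0,"ry":0,"rz":0},{"dx":0.03,"dy":-0.025,"dz":-0.18,"rx":0,"ry":0,"rz":0}]' -1
python3 -m inch '[{"dx":0,"dy":0,"dz":0,"rx":0,"ry":0,"rz":0},{"dx":0,"dy":0,"dz":0,"rx":0,"ry":0,"rz":0}]' -1
python3 look.py w20
python3 - <<'E'
from h import *
from plant import optics,nets
p=np.load("tray.npy");np.set_printoptions(precision=1,suppress=True)
optics.grab_frame("side")
for n in("bolt_b","gate_grip","bin_red_a"):print(n,[(round(d["confidence"],2),np.array(d["bbox"])) for d in nets.boxes_of("side",n)[:2]])
E
```

```text
time: 21.15
tool_pos: [0.4031, -0.1176, 0.2776]
tool_rot: [-0.003, 0.1, 0.995, 0.001]
contact_force: [1.4, -0.2, 0.2]
gripper_width: -0.0
grasp_force: 0.0
time: 21.35
tool_pos: [0.4057, -0.1187, 0.2792]
tool_rot: [0.001, 0.1, 0.995, 0.0]
contact_force: [0.3, -0.2, -1.0]
gripper_width: 0.0
grasp_force: 0.0
nut_a 0.78 [339.4 146.9  28.8  12.1] tray [  7.5 150.5 107. ]
nut_a 0.45 [335.9 178.2  21.4  13. ] tray [  4.8 120.7 107. ]
gate_grip 0.73 [337.8 254.7 202.6 199.8] tray [  5.3  56.8 141.5]
gate_grip 0.63 [351.2 214.4  78.2  37.9] tray [ 16.4  95.3 141.5]
bin_red_a 0.7 [343.6 162.3  87.8  89.2] tray [ 18.9 123.9  30. ]
bolt_b [(0.3, array([293.1, 247.8,  50.4,  44.3]))]
gate_grip []
bin_red_a [(0.85, array([294.5, 246.8,  52.8,  45.9]))]
```

```bash
python3 -c "
from plant import ticket
print(ticket.job_done())"
```

```text
the job is handed in; nothing more can be done
None
```

I pushed the gate fully open, swept all three nuts through the spout into the bin, pushed the gate shut to its stop, and handed the job in at about 21 s. The cameras showed all three nuts in the bin, the bin unmoved and the gate shut. The bolt was last seen after the final sweep near it, and I did not re-check it or the bystanders. No judging result came back.

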